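# Set the router-table pressure shoe with a gauge blade

## Robot

A 7-joint arm with a two-finger parallel gripper is mounted at the origin on the work surface. World frame = base frame: x ahead of the robot, y to its left, z up, the work surface at z = 0. Lengths are in m, angles in rad, forces in N, time in s.
With the tool pointing down it reaches from about 0.425 to 0.8 m from the base axis. Payload 8.3 kg.
Tool frame: the origin (TCP) lies on the centre line of the jaws, within the pads' length; the fingertips stand 11 mm ahead of it and the grasp point (between the pads) lies 8 mm behind it (manip.tips_ahead is the distance from the TCP to the fingertips, in m); z points along the fingers, y is the line along which they close (so a half turn about z gives the same grasp; the last joint's range is limited). The gripper opens to 85 mm and grips with 20 to 120 N. Pads are 22 mm wide; open, the fingers measure 114 mm over their backs; the gripper's body (76 mm by 85 mm) begins 54 mm behind the grasp point. The pads swing forward as they close: fully open they stand 13 mm farther back than shut.
Start: joints at [1.049, 0.383, 0.016, 1.37, -0.006, 1.388, -0.046], TCP at [0.277, -0.56, 0.242] pointing down, gripper open.
Joint ranges: [-2.95, 2.95], [-0.25, 2.06], [-1.52, 1.56], [0.18, 2.33], [-1.44, 4.58], [0.02, 2.06], [-3.01, 3.01]. Speed limits (rad/s): [2.39, 2.39, 3.01, 3.01, 3.14, 3.14, 3.14].

## Interface

Orientations are given as a 3x3 rotation matrix whose columns are the frame's x, y, z axes.
In Python, from station import manip gives the robot as it stands. The module is installed in compiled form; this text tells all that it offers.
- The arm moves only by the tool jog_arm, never from a script. Its argument "series" is a list that holds one entry, the list of rows, each a list of 6 numbers: the shift along the tool's x, y, z in m, then the turn, a rotation vector about the tool's x, y, z in degrees. A call has 1 to 20 rows; each row shifts and turns the commanded pose from where the row before left it, along the tool's axes as they then stand; what a row does not reach is not made up. A row lasts 1/8 s, in which the tool goes at most 62.5 mm and 10.7 degrees, less where a joint would pass 70% of its speed; a pose out of reach is approached as far as the arm can. A call with a gripper value outside its range is refused whole. "gripper" is the finger opening in m, from 0 to 0.0854, set as the call begins (left out, the last holds). The fingers move at their own pace and stop on an object; "grip_force" is the grip in N (left out, the last holds). Time passes only in rows, so rows that do not move let the fingers close. It gives the time, the measured TCP pose, the force, the opening and the grip force at its end, in the units of the state.
- manip.observe(): the state, without advancing time (a new reading comes with each control period).
- manip.snapshot(name): name is "scene" or "top" or "wrist"; returns a dict with "pixels" (480x640x3 uint8, blue, green, red), "fx", "fy", "cx", "cy" (pixels), "T" (4x4, takes a point from camera to world coordinates). Camera axes: x right, y up, looking along -z (the intrinsics and any distortion apply to the point x, -y, -z); pixel columns grow to the right and rows downward; lengths in m; the calibration is good to about 2 mm. A picture is of the moment at which its call begins. There is no depth.
- manip.sign_off(): hands the job in; it is judged then, once.
The state is a dict: "clock": time; "joint_positions": joint angles; "dq": joint speeds; "joint_torque": joint torques, N m; "tool_pos": TCP position; "tcp_rot": TCP orientation; "contact_force": force on the tool from outside, world axes, zero at the start; "moment": the same for the moment, N m; "finger_gap": finger opening in m; "grip_force": force on a finger pad.
Only numpy, scipy, OpenCV 4.12 (cv2) and the standard library are available. Lean on these libraries where they do the work, as an engineer would, in place of code of your own. Each camera call takes 0.05 s, during which the arm holds its last target. There are 200 camera calls.

## Task

Set the sprung pressure shoe on the router-table fence for 6 mm stock: slide the steel gauge blade flat under the raised shoe from the front, right up to the fence, take your hand off it and wind the crank clockwise until the blade just drags when pulled, lightly nipped and never clamped hard. Then draw the blade out and leave it lying flat on the bench in front of the shoe, clear of it, with the shoe at that setting and the other things undisturbed.

Things in the scene. Friction and masses are not known exactly. Their poses are not given: they have to be found in the camera images.
- gauge: The gauge: flat steel blade 120 long, 25 wide, 6 mm thick, in a wooden handle 70 long, 20 wide, 30 mm high. Handle and blade share one flat underside; about 0.2 kg. Origin: underside of the handle, at its middle; x runs along the blade to its tip (155 mm ahead of the origin), z up.
- gauge_tip (a point): Middle of the end face of the gauge's blade, 3 mm above its underside.
- shoe_spot (a point): Point at bench height (within 2 mm) straight below the middle of the pressure shoe. Its x points horizontally to the fence, square to its face, which stands 30 mm ahead; y runs along the fence. The shoe over it is a beech bar 24 mm along x, 98 mm along y, flat sole 76 mm long. At the start the sole hangs 1.5 to 7 mm (not measured) above the top of a blade lying under it.
- head: Grey head on the fence, with all it carries (screw, nut block, sprung shoe, crank). Origin and axes as shoe_spot. Lug 15 mm before to 51 mm past the origin, top 170 mm up. The shoe presses with about 5 N as soon as it rests on the blade, then about 15 N more per further turn (8 mm spring travel); 5 to 9 N is right. Friction on the blade, from bench and from sole, about 0.6 each (0.54 to 0.66).
- screw_top (a point): The upright screw's axis, straight over shoe_spot, at the top of the crank's hub (28 mm wide), about 184 mm above the bench. The crank turns about it without rising or sinking: clockwise seen from above lowers the shoe by 5 mm a turn. It stays where it is left; turning takes about 1.5 N at the grip. Crank arm 14 mm wide, its top 182 mm up.
- crank_grip (a point): Middle of the crank's upright grip, a black cylinder 16 mm thick and 40 mm high that spins freely on its pin, 40 mm from the screw's axis and about 205 mm above the bench (it spans 185 to 225 mm). Nothing else near stands higher than 184 mm.
- push_block: Bystander: plywood push block 150 x 80 mm with an upright wooden grip, 78 mm high. Origin under its middle.
- spanner: Bystander: steel collet spanner 200 mm long lying on the bench.
- bit_block: Bystander: wooden block 70 x 150 x 30 mm holding eight router bits, 68 mm high in all. Origin under its middle.
There are look-alikes about, which are no part of the job. There is more than one size of the gauge; the job needs the largest.

How it is judged:
On the way, in this order (a step that is already met when the one before it is completed fails the run):
1. the blade lies flat under the raised shoe, its tip within 10 mm of the fence, and the shoe does not press on it yet (x of gauge_tip in the frame of shoe_spot above 0.02 m and y of gauge_tip in the frame of shoe_spot between -0.025 and 0.025 m and height (world z) of gauge_tip below 0.0055 m and contact force between head and gauge below 0.5 N), for 0.1 s.
2. with the blade still under the whole shoe and the robot's hand off, the shoe nips the blade with 2 to 11 N (x of gauge_tip in the frame of shoe_spot above 0.012 m and contact force between head and gauge between 2 and 11 N and contact force between the fingers and gauge below 0.2 N and contact force between the fingers and head below 0.2 N), for 0.15 s.
At the end, for the whole second after the job is handed in: The shoe's sole (7 mm below the middle of shoe_c0) hangs 4.4 to 6.1 mm above the bench with the blade out, so a 6 mm blade just drags; the gauge lies flat and still on the bench in front of the shoe, its tip 30 to 250 mm before shoe_spot and within 120 mm to either side (height (world z) of shoe_c0 between 0.0114 and 0.0131 m and x of gauge_tip in the frame of shoe_spot between -0.25 and -0.03 m and y of gauge_tip in the frame of shoe_spot between -0.12 and 0.12 m and angle between gauge's own z axis and vertical below 0.06 rad and height (world z) of gauge below 0.004 m and linear speed of gauge below 0.01 m/s); the robot touches nothing.
It fails at once if the blade is squeezed by the shoe or head with more than 24 N (contact force between head and gauge above 24 N).
It fails at once if the push block is moved by more than 20 mm (distance of push_block from where it was at the start of the episode above 0.02 m).
It fails at once if the spanner is moved by more than 20 mm (distance of spanner from where it was at the start of the episode above 0.02 m).
It fails at once if the bit block is moved by more than 20 mm (distance of bit_block from where it was at the start of the episode above 0.02 m).
It also fails if it takes over 72 s, if anything falls off the work surface, if the arm or the gripper's body presses on something with over 40 N, if the wrist force passes 120 N, or if a joint passes its speed limit or range.

## Working session

There is one attempt and no reset: what is moved stays moved. The work goes in short steps, Python scripts to look and compute and a tool call to move; the robot and the scene stay as the last step left them, time stands still between calls to the robot, and variables do not carry over. Pictures are saved under pics/ and viewed, at most 10 in all, crops included, and the job is handed in when it is done.

Besides the shell and the picture viewer there is one more tool, called after ">>>" by a JSON object that holds its "method" and its "body". jog_arm: Moves the arm, as the interface text tells. Its arguments: {"type":"object","properties":{"series":{"type":"array"},"gripper":{"type":"number"},"grip_force":{"type":"number"}},"required":["series"]}

```bash
mkdir -p pics
cat > h.py <<'E'
import numpy as np, cv2
from station import manip
def snap(n,f):
    s=manip.snapshot(n); cv2.imwrite('pics/'+f,s['pixels']); 
    np.savez('pics/'+f[:-4],**{k:np.array(v) for k,v in s.items()}); return s
def ray(s,u,v,z):
    T=np.array(s['T']); d=T[:3,:3]@np.array([(u-float(s['cx']))/float(s['fx']),-(v-float(s['cy']))/float(s['fy']),-1]); o=T[:3,3]
    return o+d*(z-o[2])/d[2]
def proj(s,p):
    T=np.array(s['T']); c=T[:3,:3].T@(np.array(p)-T[:3,3]); return (float(s['cx'])+float(s['fx'])*c[0]/-c[2], float(s['cy'])-float(s['fy'])*c[1]/-c[2])
def st():
    o=manip.observe(); np.set_printoptions(precision=4,suppress=True)
    for k in o: print(k,np.array(o[k]))
E
python3 - <<'E'
from h import *
for n in('scene','top'):
    s=snap(n,n+'1.png'); print([k for k in s],s['fx'],np.array(s['T']))
st()
E
```

```text
['pixels', 'fx', 'fy', 'cx', 'cy', 'T'] 500.58367128874147 [[-0.5263496  -0.55273611  0.64609511  1.36324604]
 [ 0.85008771 -0.32643446  0.4132692   0.51807324]
 [-0.01752109  0.76676159  0.64169282  1.00342823]
 [ 0.          0.          0.          1.        ]]
['pixels', 'fx', 'fy', 'cx', 'cy', 'T'] 590.5014915982816 [[ 0.0124245   0.9820831  -0.18803834  0.20836355]
 [-0.99990709  0.01325731  0.00317184 -0.03851191]
 [ 0.00560789  0.18798146  0.98215657  1.54384533]
 [ 0.          0.          0.          1.        ]]
clock 0.1
joint_positions [ 1.0491  0.3842  0.0164  1.3711 -0.0063  1.3882 -0.0465]
dq [-0.     -0.0001 -0.0012 -0.0029 -0.001   0.0016 -0.0004]
joint_torque [  0.0034 -62.9133   0.8476 -37.2757   0.0167   0.0105   0.0001]
tool_pos [ 0.2766 -0.56    0.2414]
tcp_rot [[ 0.8966  0.4429 -0.0008]
 [ 0.4429 -0.8966  0.0016]
 [-0.     -0.0018 -1.    ]]
contact_force [-0.2167 -0.1066  0.6748]
moment [-0.0488 -0.0599 -0.0499]
grip_force 0.0
finger_gap 0.08546294536984278
```

View pics/top1.png

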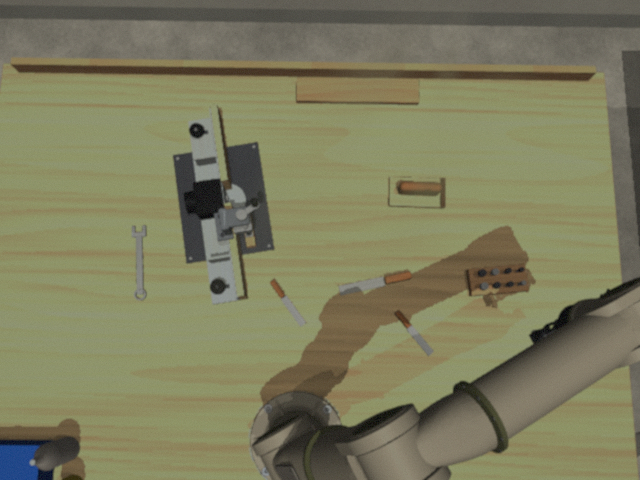

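View pics/scene1.png

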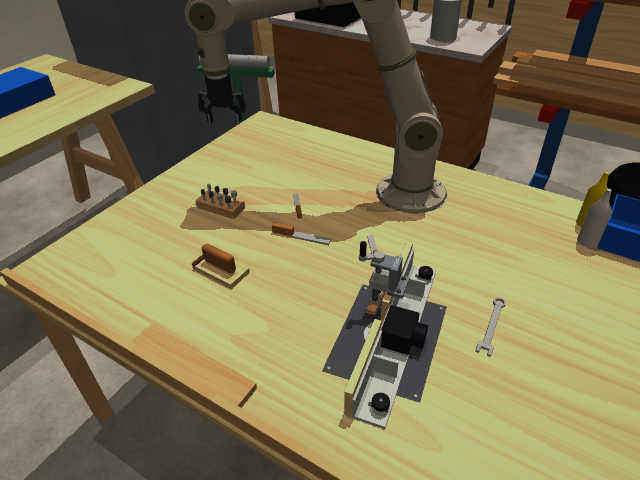

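The top view shows three gauges, at about (288,302), (376,283) and (414,333). The head with its crank is at about (240,215) on the fence. I'll measure these and enlarge the picture.

Run:
```python
from h import *
s=np.load('pics/top1.npz')
for n,a,b in(('A',(272,281),(304,324)),('B',(340,289),(411,275)),('C',(396,312),(431,354))):
    p,q=ray(s,*a,0.006),ray(s,*b,0.006); print(n,p,q,np.linalg.norm(p-q))
print('head',ray(s,240,215,.18),ray(s,240,215,0),'fence',ray(s,217,107,.06),ray(s,243,298,.06))
im=s['pixels']; a=cv2.resize(im[160:280,160:300],None,fx=4,fy=4,interpolation=cv2.INTER_CUBIC)
b=cv2.resize(im[255:365,325:445],None,fx=2,fy=2,interpolation=cv2.INTER_CUBIC)
o=np.zeros((480,800,3),np.uint8); o[:,:560]=a; o[:220,560:800]=b
t=np.load('pics/scene1.npz')['pixels']; o[230:480,560:800]=cv2.resize(t[225:350,325:445],None,fx=2,fy=2,interpolation=cv2.INTER_CUBIC)
cv2.imwrite('pics/c1.png',cv2.convertScaleAbs(o,alpha=1.5))
```

```text
A [0.3922532  0.07076976 0.006     ] [ 0.28184106 -0.01473899  0.006     ] 0.13965166231774653
B [ 0.37359622 -0.10723465  0.006     ] [ 0.41284776 -0.29341223  0.006     ] 0.19027027322836476
C [ 0.31570908 -0.25276463  0.006     ] [ 0.2098557  -0.34103356  0.006     ] 0.13782722220113708
head [0.52752876 0.13834101 0.18      ] [0.56965211 0.16168202 0.        ] fence [0.85077492 0.22614477 0.06      ] [0.34198495 0.13854006 0.06      ]
```

View pics/c1.png

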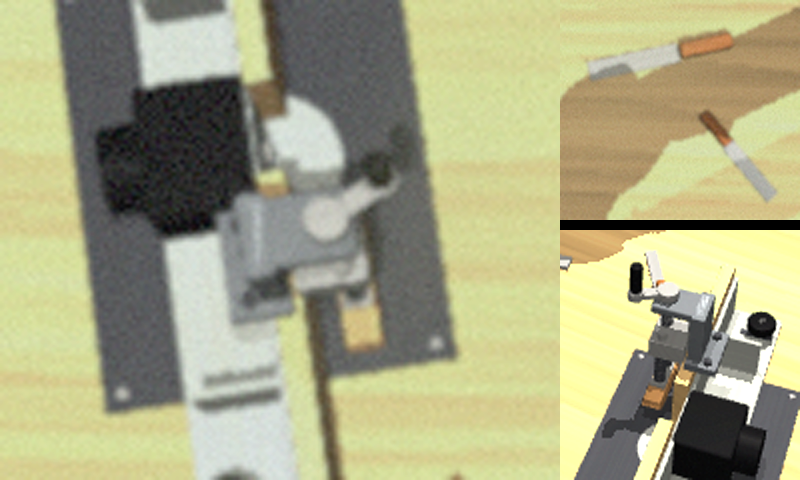

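Gauge B is the largest at 190 mm. Its handle is near (0.405,-0.259) and its blade already points nearly square to the fence. I'll move over it.

>>> {"method": "jog_arm", "body": {"series": [[[0.031,-0.0266,0.01,0,0,0],[0.031,-0.0266,0.01,0,0,0],[0.031,-0.0266,0.01,0,0,0],[0.031,-0.0266,0.01,0,0,0],[0.031,-0.0266,0.01,0,0,0],[0.031,-0.0266,0.01,0,0,0],[0.031,-0.0266,0.01,0,0,0],[0.031,-0.0266,0.01,0,0,0],[0,0,0,0,0,-10.7],[0,0,0,0,0,-10.7],[0,0,0,0,0,-10.7],[0,0,0,0,0,-10.7],[0,0,0,0,0,-10.7],[0,0,0,0,0,-10.7],[0,0,0,0,0,-10.7],[0,0,0,0,0,0]]], "gripper": 0.045, "grip_force": 30}}

```text
clock: 2.1
tool_pos: [0.4047, -0.2596, 0.162]
tcp_rot: [[-0.193, 0.981, -0.001], [0.981, 0.193, 0.0], [0.001, -0.0, -1.0]]
contact_force: [-0.8, 0.2, -0.3]
finger_gap: 0.0451
grip_force: 0.0
```

Run:
```python
from h import *
s=snap('wrist','w1.png');print(np.array(s['T']),s['fx']);st()
t=snap('top','top2.png')
```

```text
[[ 0.98132858 -0.18297622 -0.05927836  0.38905191]
 [ 0.19233601  0.93187935  0.30758372 -0.18074769]
 [-0.00104023 -0.31324205  0.94967275  0.29450727]
 [ 0.          0.          0.          1.        ]] 402.69656893623966
clock 2.15
joint_positions [ 0.775   0.1489 -0.2956  1.8565  0.0473  1.1435  0.6538]
dq [-0.0036 -0.0017  0.0049 -0.001   0.0011 -0.0005 -0.0251]
joint_torque [  0.0625 -43.374   -1.4463 -34.3857   0.0205   0.0057   0.8489]
tool_pos [ 0.4047 -0.2596  0.1621]
tcp_rot [[-0.1898  0.9818 -0.0004]
 [ 0.9818  0.1898  0.0004]
 [ 0.0005 -0.0003 -1.    ]]
contact_force [ 0.1149 -1.299   0.0051]
moment [ 0.0371  0.0275 -0.0279]
grip_force 0.0
finger_gap 0.04472676855588908
```

View pics/w1.png

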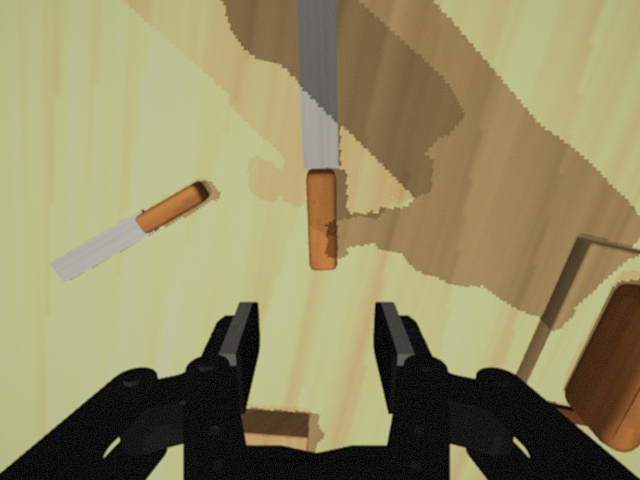

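The wrist view shows the handle from (321,170) to (322,268), with the blade going up the picture from (304–338,166) to the top edge.

Run:
```python
from h import *
s=np.load('pics/w1.npz')
print(ray(s,321,170,.03),ray(s,323,268,.03))
a,b,c,d=[ray(s,*p,.006) for p in((304,166),(299,3),(338.5,166),(338.5,3))]
print(a,b,c,d,np.linalg.norm(a-c)); m=(b+d)/2-(a+c)/2; print(m/np.linalg.norm(m))
t=np.load('pics/top1.npz')
hub=ray(t,241.25,214.25,.184); gr=ray(t,254.5,202,.225); print('hub',hub,'grip',gr,gr-hub)
# check in scene
q=np.load('pics/scene1.npz'); print(proj(q,hub),proj(q,gr))
im=q['pixels'][230:350,330:450];cv2.imwrite('pics/c2.png',cv2.convertScaleAbs(cv2.resize(im,None,fx=5,fy=5,interpolation=cv2.INTER_CUBIC),alpha=1.5))
```

```text
[ 0.39939285 -0.21857963  0.03      ] [ 0.41432658 -0.28606826  0.03      ]
[ 0.38790833 -0.22156093  0.006     ] [ 0.36609102 -0.12162996  0.006     ] [ 0.41199091 -0.21683727  0.006     ] [ 0.39058285 -0.1168354   0.006     ] 0.024541468338356874
[-0.21131714  0.97741755  0.        ]
hub [0.52845154 0.13493797 0.184     ] grip [0.54814969 0.10029385 0.225     ] [ 0.01969815 -0.03464413  0.041     ]
(np.float64(378.88520632933626), np.float64(252.62211678249034)) (np.float64(363.0383786415014), np.float64(239.67173325128903))
```

View pics/c2.png

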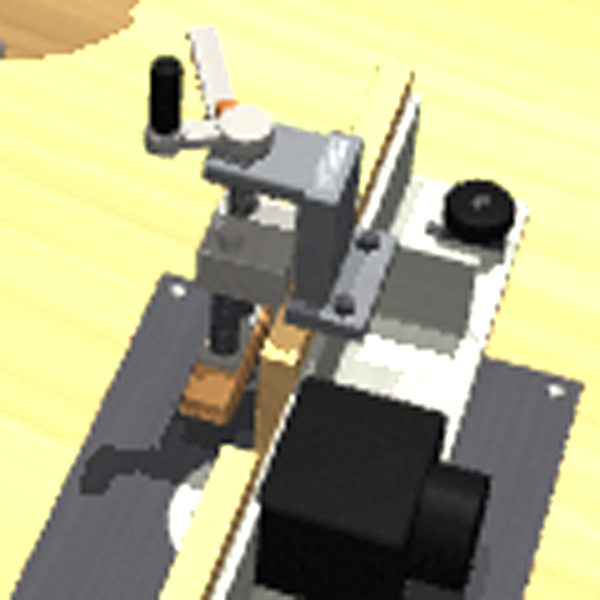

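>>> {"method": "jog_arm", "body": {"series": [[[-0.0038,0.0036,0.03,0,0,-1.2],[0,0,0.04,0,0,0],[0,0,0.04,0,0,0],[0,0,0.025,0,0,0],[0,0,0.011,0,0,0],[0,0,0,0,0,0]]]}}

```text
clock: 2.95
tool_pos: [0.409, -0.2626, 0.0161]
tcp_rot: [[-0.213, 0.977, -0.001], [0.977, 0.213, 0.001], [0.001, -0.001, -1.0]]
contact_force: [-0.0, 0.5, 0.7]
finger_gap: 0.0449
grip_force: 0.0
```

>>> {"method": "jog_arm", "body": {"series": [[[0,0,0,0,0,0],[0,0,0,0,0,0],[0,0,0,0,0,0],[0,0,0,0,0,0],[0,0,0,0,0,0]]], "gripper": 0.01, "grip_force": 40}}

```text
clock: 3.58
tool_pos: [0.4102, -0.2633, 0.0176]
tcp_rot: [[-0.214, 0.977, 0.002], [0.977, 0.214, -0.001], [-0.002, 0.002, -1.0]]
contact_force: [-0.4, 0.4, 7.3]
finger_gap: 0.0194
grip_force: 40.5
```

```bash
python3 -c "
from h import *
st()"
```

```text
clock 3.575
joint_positions [ 0.7472  0.351  -0.2795  1.9806  0.1299  0.8243  0.6115]
dq [ 0.0004  0.001   0.0005 -0.0019  0.0008  0.0002 -0.0003]
joint_torque [ -0.0081 -46.9887  -2.5117 -25.8113   0.1108  -0.3018   0.0691]
tool_pos [ 0.4102 -0.2633  0.0176]
tcp_rot [[-0.2142  0.9768  0.0021]
 [ 0.9768  0.2142 -0.0014]
 [-0.0018  0.0018 -1.    ]]
contact_force [-0.4369  0.4338  7.2769]
moment [ 0.1457  0.1433 -0.023 ]
grip_force 40.52633821964264
finger_gap 0.019368231664036763
```

>>> {"method": "jog_arm", "body": {"series": [[[0,0,-0.02,0,0,0],[0,0,-0.02,0,0,0],[0.0264,0.032,0,0,0,0],[0.0264,0.032,0,0,0,0],[0.0264,0.032,0,0,0,0],[0.0264,0.032,0,0,0,0],[0.0264,0.032,0,0,0,0],[0.0264,0.032,0,0,0,0],[0,0,0,0,0,2.4],[0,0,0,0,0,0],[0,0,0,0,0,0]]]}}

```text
clock: 4.95
tool_pos: [0.5623, -0.0677, 0.0563]
tcp_rot: [[-0.173, 0.985, -0.0], [0.985, 0.173, -0.0], [-0.0, -0.0, -1.0]]
contact_force: [-0.2, -0.7, -1.2]
finger_gap: 0.0189
grip_force: 39.5
```

Run:
```python
from h import *
s=snap('wrist','w2.png');t=snap('top','top3.png');st()
```

```text
clock 5.05
joint_positions [ 0.3551  0.4505 -0.3669  1.7411  0.189   0.9849  0.0901]
dq [ 0.0008  0.0006 -0.0031 -0.0028 -0.0027 -0.0002 -0.0023]
joint_torque [ -0.2071 -59.6324  -5.3917 -31.5794  -0.09     0.0155   0.0121]
tool_pos [ 0.5624 -0.0677  0.0564]
tcp_rot [[-0.1727  0.985  -0.0002]
 [ 0.985   0.1727 -0.0003]
 [-0.0003 -0.0002 -1.    ]]
contact_force [ 0.2178 -0.9867 -2.1465]
moment [-0.066   0.0112  0.0165]
grip_force 39.527138471603394
finger_gap 0.018984278640447712
```

View pics/w2.png

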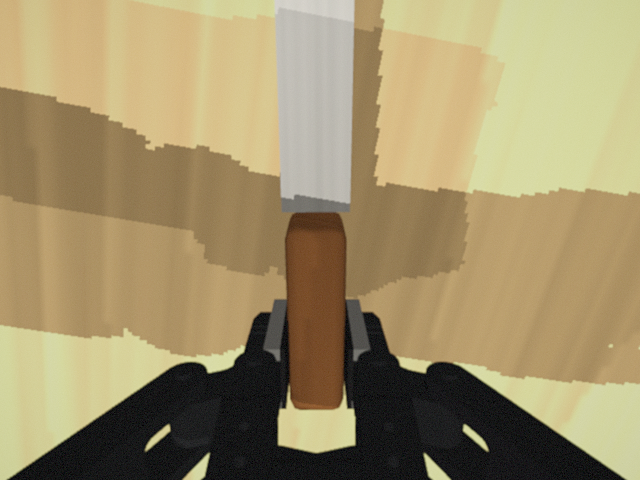

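The wrist view shows the gauge gripped square, blade centred at column 316. I'll check the alignment from the top camera.

Run:
```python
from h import *
s=np.load('pics/top3.npz'); im=s['pixels']
cv2.imwrite('pics/c3.png',cv2.convertScaleAbs(cv2.resize(im[100:300,170:370],None,fx=3,fy=3,interpolation=cv2.INTER_CUBIC),alpha=1.4))
n=np.array([-.170,.985,0]);spot=np.array([.528,.135,0])
for p in (spot+[0,0,.184],spot-.05*n+[0,0,.045]): print((np.array(proj(s,p))-[170,100])*3)
```

```text
[213.65040908 343.3073053 ]
[290.04765529 371.54127994]
```

View pics/c3.png

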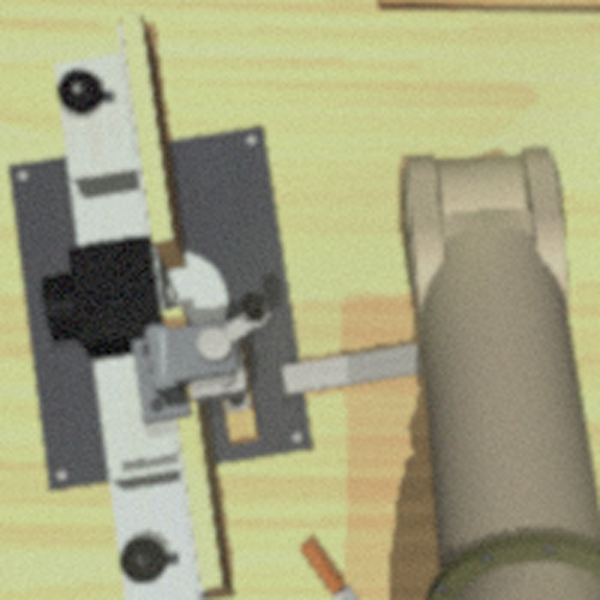

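>>> {"method": "jog_arm", "body": {"series": [[[0,0.004,0.018,0,0,0],[0,0,0.014,0,0,0],[0,0,0.004,0,0,0],[0,0,0,0,0,0],[0,0,0,0,0,0]]]}}

```text
clock: 5.68
tool_pos: [0.567, -0.0661, 0.0207]
tcp_rot: [[-0.174, 0.985, 0.001], [0.985, 0.174, 0.0], [-0.0, 0.001, -1.0]]
contact_force: [0.2, -0.7, -2.0]
finger_gap: 0.0194
grip_force: 39.5
```

>>> {"method": "jog_arm", "body": {"series": [[[0,0,0.0015,0,0,0],[0,0,0.0015,0,0,0],[0,0,0,0,0,0]]]}}

```text
clock: 6.05
tool_pos: [0.5669, -0.0662, 0.0177]
tcp_rot: [[-0.173, 0.985, 0.001], [0.985, 0.173, -0.0], [-0.0, 0.001, -1.0]]
contact_force: [-1.2, 0.3, 1.9]
finger_gap: 0.0193
grip_force: 39.9
```

>>> {"method": "jog_arm", "body": {"series": [[[0.008,0,0,0,0,0],[0.008,0,0,0,0,0],[0.008,0,0,0,0,0],[0.008,0,0,0,0,0],[0.008,0,0,0,0,0],[0.008,0,0,0,0,0],[0.008,0,0,0,0,0],[0,0,0,0,0,0]]]}}

```text
clock: 7.05
tool_pos: [0.557, -0.0093, 0.0177]
tcp_rot: [[-0.175, 0.985, 0.0], [0.985, 0.175, 0.001], [0.001, 0.001, -1.0]]
contact_force: [0.2, 0.2, 7.2]
finger_gap: 0.0195
grip_force: 40.5
```

Run:
```python
from h import *
s=snap('wrist','w3.png');t=snap('top','top4.png')
q=snap('scene','scene4.png');
a=cv2.resize(s['pixels'],(533,400)); b=cv2.resize(t['pixels'][150:280,170:300],(400,400),interpolation=cv2.INTER_CUBIC)
o=np.zeros((600,800,3),np.uint8);o[:300,:400]=cv2.resize(s['pixels'],(400,300));o[:400,400:]=b
o[300:,:400]=cv2.resize(q['pixels'][230:320,330:450],(400,300),interpolation=cv2.INTER_CUBIC)
cv2.imwrite('pics/c4.png',cv2.convertScaleAbs(o,alpha=1.4))
```

```text
(no output)
```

View pics/c4.png

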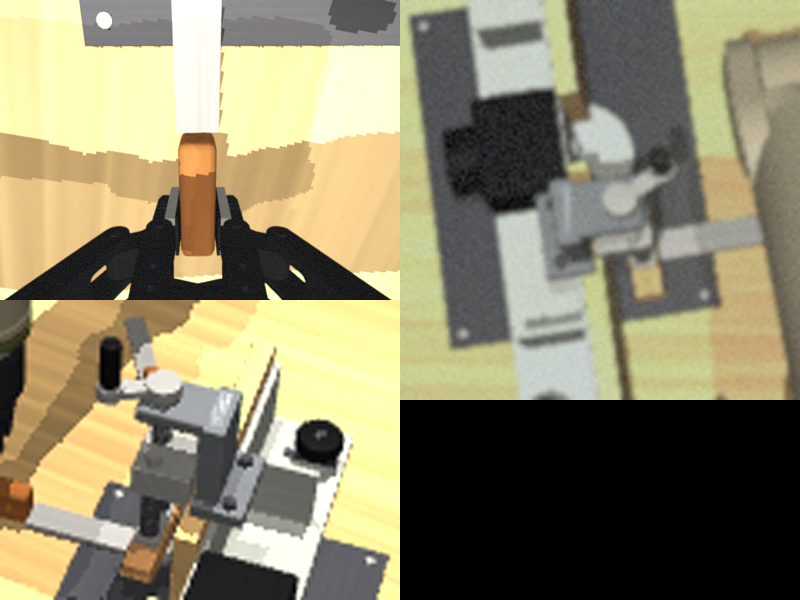

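The blade goes under the shoe and is nearly central. I'll push on gently towards the fence.

>>> {"method": "jog_arm", "body": {"series": [[[0.003,0,-0.0005,0,0,0],[0.003,0,0,0,0,0],[0.002,0,0,0,0,0],[0,0,0,0,0,0]]]}}

```text
clock: 7.7
tool_pos: [0.5553, -0.0025, 0.0177]
tcp_rot: [[-0.174, 0.985, -0.0], [0.985, 0.174, 0.001], [0.001, -0.0, -1.0]]
contact_force: [0.3, -0.5, 1.3]
finger_gap: 0.0195
grip_force: 40.0
```

Run:
```python
from h import *
t=np.load('pics/top4.npz');spot=np.array([.528,.135,0])
print('spot in crop',(np.array(proj(t,spot+[0,0,.006]))-[170,150])*400/130+[400,0])
for u,v in((685,240),(735,232)): print(ray(t,(u-400)*130/400+170,v*130/400+150,.006))
print(ray(t,(648-400)*130/400+170,285*130/400+150,.025))
```

```text
spot in crop [643.6641006  245.77432319]
[0.53358452 0.09945434 0.006     ]
[0.54124944 0.05640964 0.006     ]
[0.49005832 0.12802488 0.025     ]
```

>>> {"method": "jog_arm", "body": {"series": [[[0.0015,0,0,0,0,0],[0.0015,0,0,0,0,0],[0,0,0,0,0,0]]]}}

```text
clock: 8.07
tool_pos: [0.5549, 0.0002, 0.0177]
tcp_rot: [[-0.174, 0.985, -0.0], [0.985, 0.174, 0.0], [0.0, -0.0, -1.0]]
contact_force: [0.5, -1.1, -0.1]
finger_gap: 0.0193
grip_force: 39.9
```

>>> {"method": "jog_arm", "body": {"series": [[[0.0015,0,0,0,0,0],[0.0015,0,0,0,0,0],[0,0,0,0,0,0]]]}}

```text
clock: 8.45
tool_pos: [0.5543, 0.0033, 0.0177]
tcp_rot: [[-0.174, 0.985, -0.0], [0.985, 0.174, 0.0], [0.001, -0.0, -1.0]]
contact_force: [-0.3, -0.1, -0.0]
finger_gap: 0.019
grip_force: 39.7
```

>>> {"method": "jog_arm", "body": {"series": [[[0.0015,0,0,0,0,0],[0.0015,0,0,0,0,0],[0,0,0,0,0,0]]]}}

```text
clock: 8.82
tool_pos: [0.5539, 0.0052, 0.0177]
tcp_rot: [[-0.173, 0.985, -0.0], [0.985, 0.173, -0.0], [-0.0, -0.0, -1.0]]
contact_force: [-0.7, -3.0, -0.8]
finger_gap: 0.0192
grip_force: 39.6
```

>>> {"method": "jog_arm", "body": {"series": [[[0.0015,0,0,0,0,0],[0.0015,0,0,0,0,0],[0,0,0,0,0,0]]]}}

```text
clock: 9.2
tool_pos: [0.5538, 0.0053, 0.018]
tcp_rot: [[-0.171, 0.985, 0.0], [0.985, 0.171, -0.003], [-0.003, -0.0, -1.0]]
contact_force: [1.9, -10.4, 0.7]
finger_gap: 0.019
grip_force: 39.9
```

The fence is touched. I'll back off 2 mm, release, then move back and tilt for a low look under the shoe.

>>> {"method": "jog_arm", "body": {"series": [[[-0.002,0,0,0,0,0],[-0.002,0,0,0,0,0],[0,0,0,0,0,0]]]}}

```text
clock: 9.57
tool_pos: [0.5541, 0.0052, 0.0177]
tcp_rot: [[-0.174, 0.985, -0.0], [0.985, 0.174, 0.0], [0.001, -0.0, -1.0]]
contact_force: [0.4, -1.8, -2.1]
finger_gap: 0.0191
grip_force: 39.5
```

>>> {"method": "jog_arm", "body": {"series": [[[0,0,0,0,0,0],[0,0,0,0,0,0],[0,0,0,0,0,0],[0,0,-0.01,0,0,0],[0,0,-0.025,0,0,0],[-0.02,0,-0.02,0,0,0],[-0.035,0,0,0,10,0],[-0.025,0,-0.005,0,10,0],[-0.015,0,-0.012,0,10,0],[-0.012,0,-0.012,0,10,0],[0,0,0,0,10,0],[0,0,0,0,0,0],[0,0,0,0,0,0]]], "gripper": 0.05}}

```text
clock: 11.2
tool_pos: [0.5748, -0.1073, 0.0852]
tcp_rot: [[-0.114, 0.985, -0.133], [0.634, 0.175, 0.753], [0.764, 0.002, -0.645]]
contact_force: [0.7, 0.7, 0.5]
finger_gap: 0.0504
grip_force: 0.0
```

Run:
```python
from h import *
s=snap('wrist','w5.png');st()
T=np.array(s['T']);print(T)
for p in([.528,.137,0],[.528,.137,.02],[.528,.137,.184]): print(proj(s,p))
```

```text
clock 11.25
joint_positions [ 0.7867  0.8828 -0.491   1.3014 -0.3453  1.5241  0.6474]
dq [-0.0096 -0.024  -0.0032  0.0017 -0.0038  0.0023  0.0026]
joint_torque [  2.0738 -74.6447 -12.6822 -27.0783  -3.3861   2.6785  -0.0032]
tool_pos [ 0.5751 -0.1067  0.0862]
tcp_rot [[-0.1164  0.9843 -0.1327]
 [ 0.6348  0.1764  0.7523]
 [ 0.7639  0.0033 -0.6454]]
contact_force [0.0312 0.7178 0.5742]
moment [-0.769  -0.1456  0.0084]
grip_force 0.0
finger_gap 0.050198447840702265
[[ 0.9846 -0.1495  0.0902  0.5829]
 [ 0.1746  0.8388 -0.5157 -0.1554]
 [ 0.0014  0.5235  0.852   0.2324]
 [ 0.      0.      0.      1.    ]]
(np.float64(312.38904055201954), np.float64(89.85292896464054))
(np.float64(312.23019058228715), np.float64(69.73671178977776))
(np.float64(309.89080931644907), np.float64(-226.51453507982401))
```

View pics/w5.png

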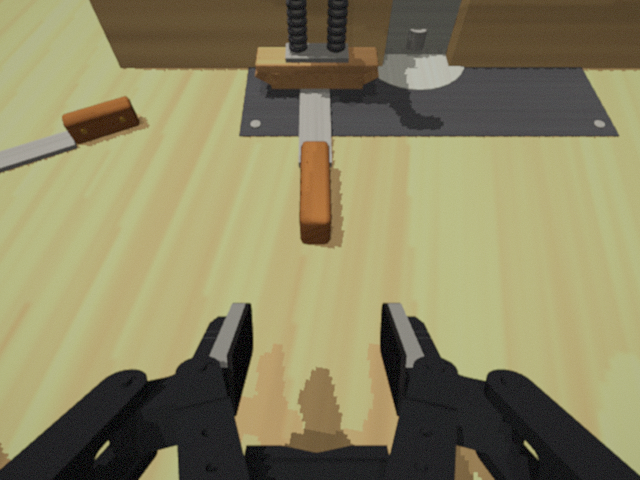

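The view shows the shoe's lower front edge at row ~88 (columns 257–378), the fence foot at row ~68 and the blade at columns 300–331. I'll compute the gap with the fence as reference.

Run:
```python
from h import *
s=np.load('pics/w5.npz');g=s['pixels'].astype(int)
n=np.array([-.172,.985,0]);T=s['T'];o=T[:3,3]
for name,c in(('shoe/plate',range(268,290,6)),('shoe/plate r',range(345,360,6)),('blade',range(308,324,5)),('fenceL',range(160,230,20)),('fenceR',range(500,580,25))):
    r0=60 if 'fence' in name else 80
    print(name)
    for x in c: print(x,[tuple(map(int,g[r,x])) for r in range(r0,r0+14)])
for v in(67.5,68,69): print('fence',v,[(ray(s,u,v,0)@n) for u in(200,540)], ray(s,313,v,0)@n)
for v in(87,88,89,90):
    d=ray(s,313,v,0)-o
    for f in(ray(s,313,68,0)@n-.042,): print(v,(o+d*((f-o@n)/(d@n)))[2])
```

```text
shoe/plate
268 [(35, 62, 88), (37, 64, 87), (42, 68, 91), (47, 60, 77), (44, 50, 57), (45, 44, 45), (37, 34, 37), (35, 36, 36), (37, 34, 36), (40, 40, 37), (49, 45, 47), (41, 43, 43), (37, 35, 36), (36, 35, 35)]
274 [(36, 64, 89), (42, 67, 94), (43, 70, 95), (41, 70, 94), (37, 63, 87), (32, 61, 85), (39, 60, 84), (42, 64, 87), (34, 53, 71), (45, 48, 57), (40, 41, 40), (36, 36, 38), (42, 40, 40), (44, 42, 44)]
280 [(34, 67, 87), (40, 65, 88), (41, 66, 90), (36, 62, 84), (42, 63, 87), (35, 60, 81), (37, 64, 86), (42, 62, 86), (42, 56, 74), (43, 51, 57), (37, 41, 40), (45, 41, 41), (37, 40, 38), (35, 37, 38)]
286 [(33, 61, 86), (33, 62, 84), (42, 64, 86), (45, 67, 91), (41, 62, 87), (34, 59, 83), (39, 60, 86), (38, 62, 88), (40, 58, 74), (33, 41, 52), (39, 38, 39), (36, 33, 36), (46, 46, 47), (36, 36, 39)]
shoe/plate r
345 [(39, 63, 84), (42, 64, 84), (39, 59, 83), (35, 57, 82), (36, 64, 82), (34, 60, 84), (39, 60, 86), (37, 58, 83), (44, 58, 73), (36, 42, 49), (38, 38, 41), (43, 41, 40), (39, 39, 36), (34, 38, 37)]
351 [(35, 59, 85), (39, 62, 82), (39, 65, 87), (40, 65, 84), (38, 59, 8
[... 2532 characters left out ...]
), (52, 74, 90), (40, 48, 60), (52, 55, 51), (66, 63, 65), (71, 70, 68), (77, 77, 76), (73, 73, 73), (76, 74, 74)]
575 [(46, 72, 90), (54, 78, 93), (49, 73, 91), (46, 74, 94), (57, 81, 100), (47, 78, 96), (49, 74, 89), (48, 57, 67), (48, 47, 49), (63, 67, 64), (71, 73, 73), (74, 75, 74), (75, 74, 76), (70, 69, 72)]
fence 67.5 [np.float64(0.07491865999891369), np.float64(0.07635946273029026)] 0.07539691237780839
fence 68 [np.float64(0.07418864086033888), np.float64(0.07562657534319092)] 0.07466594179008122
fence 69 [np.float64(0.07273312002443531), np.float64(0.07416534429236424)] 0.07320852676857625
87 0.011803407711026143
88 0.01081089513688191
89 0.009813398878256996
90 0.00881088130395305
```

Sole ≈ 9.5–10.3 mm up, so the gap is about 3.4–4.3 mm, which is roughly 0.77 turn to contact. I'll untilt, rise and go to the crank.

>>> {"method": "jog_arm", "body": {"series": [[[0.03,0,-0.026,0,-10,0],[0.026,0,-0.031,0,-10,0],[0.02,0,-0.035,0,-10,0],[0.014,0,-0.038,0,-10,0],[0.007,0,-0.04,0,-10,0],[0,0,0,0,0,0]]]}}

```text
clock: 12.0
tool_pos: [0.5762, -0.1015, 0.2944]
tcp_rot: [[-0.186, 0.982, 0.016], [0.983, 0.186, -0.005], [-0.008, 0.014, -1.0]]
contact_force: [0.2, 1.1, 0.4]
finger_gap: 0.0497
grip_force: 0.0
```

```bash
cat >> h.py <<'E'
def to(x,y,z,show=True):
    o=manip.observe();R=np.array(o['tcp_rot']);p=np.array(o['tool_pos'])
    from scipy.spatial.transform import Rotation as Q
    print('clock',o['clock'],'pos',p,'tool delta',R.T@(np.array([x,y,z])-p)); z=R[:,2]
    print('tilt fix (tool rotvec deg)',np.degrees(R.T@np.cross(z,[0,0,-1])))
E
python3 -c "
from h import *
to(.548,.102,.27);st()"
```

```text
clock 12.0 pos [ 0.57620734 -0.10153808  0.29443612] tool delta [0.20543198 0.00974207 0.02287614]
tilt fix (tool rotvec deg) [ 8.29785365e-01  4.75322308e-01 -3.63523648e-20]
clock 12.0
joint_positions [ 0.447   0.2962 -0.4256  1.3942  0.1264  1.4611  0.2128]
dq [ 0.0576  0.0831  0.0572  0.05   -0.0455 -0.0095  0.0467]
joint_torque [ -0.1443 -56.1415  -3.9366 -38.1207   1.1211   0.2005  -0.832 ]
tool_pos [ 0.5762 -0.1015  0.2944]
tcp_rot [[-0.1857  0.9825  0.0158]
 [ 0.9826  0.1858 -0.0055]
 [-0.0083  0.0145 -0.9999]]
contact_force [0.237  1.0605 0.4453]
moment [0.0546 0.0016 0.0029]
grip_force 0.0
finger_gap 0.04974585773070218
```

>>> {"method": "jog_arm", "body": {"series": [[[0.042,0.003,0,0,0,0],[0.042,0.003,0,0,0,0],[0.042,0.003,0,0,0,0],[0,0,0,0,0,0],[0,0,0,0,0,0]]]}}

```text
clock: 12.62
tool_pos: [0.5609, 0.0166, 0.2864]
tcp_rot: [[-0.175, 0.985, 0.002], [0.985, 0.175, -0.001], [-0.001, 0.002, -1.0]]
contact_force: [-0.2, -1.1, -0.3]
finger_gap: 0.0503
grip_force: 0.0
```

Run:
```python
from h import *
s=snap('wrist','w6.png'); im=s['pixels']; g=cv2.cvtColor(im,cv2.COLOR_BGR2GRAY)
pg=proj(s,[.548,.102,.225]);ph=proj(s,[.528,.137,.184]);print(pg,ph)
k,l,stt,c=cv2.connectedComponentsWithStats((g<45).astype(np.uint8))
for i in range(1,k):
    if stt[i,4]>150: print('dark',stt[i],c[i],ray(s,*c[i],.225))
ci=cv2.HoughCircles(cv2.medianBlur(g,3),cv2.HOUGH_GRADIENT,1,15,param1=80,param2=18,minRadius=12,maxRadius=60)
if ci is not None:
    for a in ci[0][:10]: print('circ',a,ray(s,a[0],a[1],.184),ray(s,a[0],a[1],.225))
to(.548,.102,.21)
```

```text
(np.float64(321.4851087928928), np.float64(92.8774382095342)) (np.float64(294.52491312626796), np.float64(17.53770905347821))
dark [361  44  31  43 302] [375.14238411  67.40066225] [0.56955582 0.11660861 0.225     ]
dark [322  70  35  37 953] [339.02623295  88.40083945] [0.55544567 0.10524359 0.225     ]
dark [    0   304   640   176 47162] [317.00084814 425.78211272] [ 0.57876872 -0.08277126  0.225     ]
circ [403.5  11.5  48.7] [0.58303029 0.14957522 0.184     ] [0.57663651 0.14020713 0.225     ]
circ [336.5  87.5  18.8] [0.55590887 0.10742361 0.184     ] [0.55425244 0.10541823 0.225     ]
circ [307.5  16.5  32.1] [0.53455026 0.13864755 0.184     ] [0.53662458 0.13118822 0.225     ]
circ [279.5 112.5  49.5] [0.52718499 0.08912976 0.184     ] [0.53054582 0.0903198  0.225     ]
circ [499.5 418.5  49. ] [ 0.71401492 -0.09136937  0.184     ] [ 0.68474178 -0.05865117  0.225     ]
circ [283.5  15.5  50.5] [0.52222613 0.13693173 0.184     ] [0.52645313 0.12977211 0.225     ]
circ [284.5  95.5  32.6] [0.52858762 0.09841245 0.184     ] [0.53170345 0.09798107 0.225     ]
circ [288.5  40.5  25.7] [0.52657088 0.12579458 0.184     ] [0.53003898 0.12058031 0.225     ]
circ [301.5  32.5  37.2] [0.53270325 0.13073705 0.184     ] [0.53510019 0.12465946 0.225     ]
circ [350.5  81.5  39.4] [0.56281915 0.11174596 0.184     ] [0.55995569 0.10898559 0.225     ]
clock 12.675 pos [0.56109075 0.01566076 0.28613937] tool delta [0.08740192 0.00194899 0.07602724]
tilt fix (tool rotvec deg) [ 7.20791435e-02  7.51968101e-02 -6.02339486e-21]
```

>>> {"method": "jog_arm", "body": {"series": [[[0.0445,0.004,0,0,0,0],[0.0445,0.0035,0,0,0,0],[0,0,0.036,0,0,0],[0,0,0.03,0,0,0],[0,0,0.01,0,0,0],[0,0,0,0,0,0]]]}}

```text
clock: 13.42
tool_pos: [0.5533, 0.1044, 0.2096]
tcp_rot: [[-0.172, 0.985, -0.0], [0.985, 0.172, -0.0], [-0.0, -0.0, -1.0]]
contact_force: [0.2, 0.4, 0.0]
finger_gap: 0.0504
grip_force: 0.0
```

>>> {"method": "jog_arm", "body": {"series": [[[0,0,0,0,0,0],[0,0,0,0,0,0],[0,0,0,0,0,0],[0,0,0,0,0,0],[0,0,0,0,0,0]]], "gripper": 0.008, "grip_force": 20}}

```text
clock: 14.05
tool_pos: [0.554, 0.1054, 0.2109]
tcp_rot: [[-0.173, 0.985, 0.003], [0.985, 0.173, 0.0], [-0.0, 0.003, -1.0]]
contact_force: [-0.4, -0.6, 6.4]
finger_gap: 0.0149
grip_force: 21.5
```

```bash
cat > circ.py <<'E'
from h import *
import sys
psi,n,st_=map(float,sys.argv[1:4]); a=np.radians(psi-st_*np.arange(int(n)+1))
d=np.diff(.04*np.c_[np.sin(a),np.cos(a)],axis=0); print(np.round(d*1000,1).tolist(),'end psi',np.degrees(a[-1]))
E
python3 circ.py -67 32 10
```

```text
[[-2.2, -6.6], [-1.0, -6.9], [0.2, -7.0], [1.4, -6.8], [2.6, -6.5], [3.7, -5.9], [4.7, -5.2], [5.5, -4.3], [6.2, -3.3], [6.6, -2.2], [6.9, -1.0], [7.0, 0.2], [6.8, 1.4], [6.5, 2.6], [5.9, 3.7], [5.2, 4.7], [4.3, 5.5], [3.3, 6.2], [2.2, 6.6], [1.0, 6.9], [-0.2, 7.0], [-1.4, 6.8], [-2.6, 6.5], [-3.7, 5.9], [-4.7, 5.2], [-5.5, 4.3], [-6.2, 3.3], [-6.6, 2.2], [-6.9, 1.0], [-7.0, -0.2], [-6.8, -1.4], [-6.5, -2.6]] end psi -387.0
```

>>> {"method": "jog_arm", "body": {"series": [[[-0.0022,-0.0066,0,0,0,0],[-0.001,-0.0069,0,0,0,0],[0.0002,-0.007,0,0,0,0],[0.0014,-0.0068,0,0,0,0],[0.0026,-0.0065,0,0,0,0]]]}}

```text
clock: 14.68
tool_pos: [0.5206, 0.1, 0.2108]
tcp_rot: [[-0.173, 0.985, 0.003], [0.985, 0.173, -0.0], [-0.001, 0.003, -1.0]]
contact_force: [1.8, -0.6, 4.8]
finger_gap: 0.0154
grip_force: 21.5
```

>>> {"method": "jog_arm", "body": {"series": [[[0.0037,-0.0059,0,0,0,0],[0.0047,-0.0052,0,0,0,0],[0.0055,-0.0043,0,0,0,0],[0.0062,-0.0033,0,0,0,0],[0.0066,-0.0022,0,0,0,0],[0.0069,-0.001,0,0,0,0]]]}}

```text
clock: 15.42
tool_pos: [0.4926, 0.1295, 0.2108]
tcp_rot: [[-0.173, 0.985, 0.002], [0.985, 0.173, -0.001], [-0.001, 0.001, -1.0]]
contact_force: [-2.5, -2.0, 7.5]
finger_gap: 0.015
grip_force: 21.7
```

>>> {"method": "jog_arm", "body": {"series": [[[0.007,0.0002,0,0,0,0],[0.0068,0.0014,0,0,0,0],[0.0065,0.0026,0,0,0,0],[0.0059,0.0037,0,0,0,0],[0.0052,0.0047,0,0,0,0],[0.0043,0.0055,0,0,0,0]]]}}

```text
clock: 16.18
tool_pos: [0.5047, 0.1683, 0.2108]
tcp_rot: [[-0.173, 0.985, 0.002], [0.985, 0.173, 0.0], [-0.0, 0.002, -1.0]]
contact_force: [0.4, -1.5, 6.7]
finger_gap: 0.015
grip_force: 21.6
```

>>> {"method": "jog_arm", "body": {"series": [[[0.0033,0.0062,0,0,0,0],[0.0022,0.0066,0,0,0,0],[0.001,0.0069,0,0,0,0],[-0.0002,0.007,0,0,0,0],[-0.0014,0.0068,0,0,0,0],[-0.0026,0.0065,0,0,0,0],[-0.0037,0.0059,0,0,0,0]]]}}

```text
clock: 17.05
tool_pos: [0.5499, 0.1742, 0.2108]
tcp_rot: [[-0.173, 0.985, 0.001], [0.985, 0.173, -0.001], [-0.001, 0.001, -1.0]]
contact_force: [-4.2, -3.2, 8.6]
finger_gap: 0.0151
grip_force: 21.7
```

Run:
```python
from h import *
from scipy.optimize import least_squares
o=manip.observe();p=o['tool_pos'];print(o['clock'],np.array(p),np.array(o['contact_force']))
P=np.array([[.554,.1054],[.5206,.1],[.4926,.1295],[.5047,.1683],p[:2]])
r=least_squares(lambda c:np.hypot(*(P-c[:2]).T)-c[2],[.53,.138,.04]).x
print(r,np.degrees(np.arctan2(P[:,1]-r[1],P[:,0]-r[0])))
```

```text
17.05 [0.54991337 0.17423026 0.21081169] [-4.24491207 -3.18140897  8.58372092]
[0.53159355 0.13858348 0.04007089] [ -55.97162744 -105.90378295 -166.88690728  132.14519301   62.80017558]
```

>>> {"method": "jog_arm", "body": {"series": [[[-0.0047,0.0052,0,0,0,0],[-0.0055,0.0043,0,0,0,0],[-0.0062,0.0033,0,0,0,0],[-0.0066,0.0022,0,0,0,0],[-0.0069,0.001,0,0,0,0],[-0.007,-0.0002,0,0,0,0],[-0.0068,-0.0014,0,0,0,0],[-0.0065,-0.0026,0,0,0,0],[0,0,0,0,0,0]]]}}

```text
clock: 18.18
tool_pos: [0.57, 0.1273, 0.2109]
tcp_rot: [[-0.173, 0.985, 0.002], [0.985, 0.173, 0.0], [0.0, 0.002, -1.0]]
contact_force: [-2.3, 0.4, 7.2]
finger_gap: 0.015
grip_force: 21.6
```

>>> {"method": "jog_arm", "body": {"series": [[[0,0,0,0,0,0],[0,0,0,0,0,0],[0,0,0,0,0,0],[0,0,-0.03,0,0,0],[0,0,-0.04,0,0,0]]], "gripper": 0.045}}

```text
clock: 18.8
tool_pos: [0.5691, 0.127, 0.2791]
tcp_rot: [[-0.174, 0.985, -0.003], [0.985, 0.174, -0.0], [0.0, -0.003, -1.0]]
contact_force: [0.4, 0.4, 0.8]
finger_gap: 0.0448
grip_force: 0.0
```

Run:
```python
from h import *
s=snap('top','top7.png')
to(.552,.0045,.20)
```

```text
clock 18.85 pos [0.57105901 0.12790579 0.28596052] tool delta [-0.11826181 -0.04072032  0.08565889]
tilt fix (tool rotvec deg) [ 3.57746771e-01 -2.37653330e-02  1.92007766e-20]
```

>>> {"method": "jog_arm", "body": {"series": [[[-0.04,-0.013,0,0,0,0],[-0.04,-0.013,0,0,0,0],[-0.0386,-0.012,0.03,0,0,0],[0,0,0.05,0,0,0],[0,0,0.05,0,0,0],[0,0,0.05,0,0,0],[0,0,0.04,0,0,0],[0,0,0,0,0,0],[0,0,0,0,0,0]]]}}

```text
clock: 19.98
tool_pos: [0.554, 0.0041, 0.0611]
tcp_rot: [[-0.174, 0.985, 0.002], [0.985, 0.174, 0.0], [-0.0, 0.002, -1.0]]
contact_force: [0.6, -0.3, 0.3]
finger_gap: 0.045
grip_force: 0.0
```

```bash
python3 -c "
from h import *
to(.5541,.0045,.018)"
```

```text
clock 19.975 pos [0.55398061 0.00413287 0.06111791] tool delta [3.43256508e-04 9.58613573e-05 4.31181683e-02]
tilt fix (tool rotvec deg) [ 1.13549696e-01  3.23019424e-03 -6.57114642e-22]
```

>>> {"method": "jog_arm", "body": {"series": [[[0,0,0.025,0,0,0],[0,0,0.0155,0,0,0],[0,0,0,0,0,0],[0,0,0,0,0,0]]]}}

```text
clock: 20.48
tool_pos: [0.5537, 0.004, 0.0201]
tcp_rot: [[-0.173, 0.985, 0.002], [0.985, 0.173, 0.0], [-0.0, 0.002, -1.0]]
contact_force: [0.3, -0.5, 1.3]
finger_gap: 0.0451
grip_force: 0.0
```

>>> {"method": "jog_arm", "body": {"series": [[[0,0,0,0,0,0],[0,0,0,0,0,0],[0,0,0,0,0,0],[0,0,0,0,0,0],[0,0,0,0,0,0]]], "gripper": 0.01, "grip_force": 40}}

```text
clock: 21.1
tool_pos: [0.5537, 0.0039, 0.02]
tcp_rot: [[-0.174, 0.985, 0.002], [0.985, 0.174, -0.0], [-0.0, 0.002, -1.0]]
contact_force: [-0.6, -0.9, 6.3]
finger_gap: 0.0192
grip_force: 40.5
```

>>> {"method": "jog_arm", "body": {"series": [[[0,0,-0.001,0,0,0],[0,0,0,0,0,0]]]}}

```text
clock: 21.35
tool_pos: [0.5531, 0.0038, 0.02]
tcp_rot: [[-0.173, 0.985, 0.0], [0.985, 0.173, 0.0], [0.0, 0.0, -1.0]]
contact_force: [2.7, 0.1, -0.2]
finger_gap: 0.0193
grip_force: 39.7
```

>>> {"method": "jog_arm", "body": {"series": [[[-0.0005,0,0,0,0,0],[-0.0005,0,0,0,0,0],[-0.0005,0,0,0,0,0],[-0.0005,0,0,0,0,0]]]}}

```text
clock: 21.85
tool_pos: [0.5531, 0.0037, 0.02]
tcp_rot: [[-0.175, 0.985, -0.0], [0.985, 0.175, 0.002], [0.002, 0.0, -1.0]]
contact_force: [0.4, 6.8, -1.4]
finger_gap: 0.0191
grip_force: 39.7
```

>>> {"method": "jog_arm", "body": {"series": [[[-0.0005,0,0,0,0,0],[-0.0005,0,0,0,0,0]]]}}

```text
clock: 22.1
tool_pos: [0.5532, 0.0031, 0.02]
tcp_rot: [[-0.175, 0.985, -0.0], [0.985, 0.175, 0.002], [0.002, 0.0, -1.0]]
contact_force: [0.9, 6.7, -1.1]
finger_gap: 0.019
grip_force: 39.7
```

>>> {"method": "jog_arm", "body": {"series": [[[-0.0005,0,0,0,0,0],[-0.0005,0,0,0,0,0]]]}}

```text
clock: 22.35
tool_pos: [0.5533, 0.0023, 0.02]
tcp_rot: [[-0.176, 0.984, -0.0], [0.984, 0.176, 0.002], [0.002, -0.0, -1.0]]
contact_force: [-0.3, 7.7, -0.5]
finger_gap: 0.0191
grip_force: 39.8
```

>>> {"method": "jog_arm", "body": {"series": [[[-0.001,0,0,0,0,0],[-0.001,0,0,0,0,0]]]}}

```text
clock: 22.6
tool_pos: [0.5535, 0.0005, 0.02]
tcp_rot: [[-0.176, 0.984, -0.001], [0.984, 0.176, 0.002], [0.003, -0.0, -1.0]]
contact_force: [-0.4, 7.6, -0.0]
finger_gap: 0.0192
grip_force: 39.8
```

Drag is about 7.3 N, so the nip is about 5–6 N, only just past contact. I'll wind a little further (about 0.1 turn) for margin.

>>> {"method": "jog_arm", "body": {"series": [[[0.001,0,0,0,0,0],[0,0,0,0,0,0],[0,0,0,0,0,0],[0,0,-0.03,0,0,0],[0,0,-0.05,0,0,0],[0,0,-0.06,0,0,0],[0,0,-0.06,0,0,0],[0,0,-0.06,0,0,0],[0.041,0.0128,0,0,0,0],[0.041,0.0128,0,0,0,0],[0.04,0.0127,0,0,0,0],[0,0,0,0,0,0],[0,0,0,0,0,0]]], "gripper": 0.045}}

```text
clock: 24.22
tool_pos: [0.5704, 0.1249, 0.2798]
tcp_rot: [[-0.173, 0.985, -0.0], [0.985, 0.173, -0.001], [-0.001, -0.0, -1.0]]
contact_force: [-0.0, -0.6, -0.7]
finger_gap: 0.0451
grip_force: 0.0
```

```bash
python3 -c "
from h import *
to(.570,.1273,.21)"; python3 circ.py -26.4 6 10
```

```text
clock 24.225 pos [0.57039208 0.12493121 0.27979829] tool delta [2.44601393e-03 5.49266404e-05 6.97967018e-02]
tilt fix (tool rotvec deg) [-2.55339325e-02  3.70291167e-02 -1.01799807e-22]
[[-6.0, -3.6], [-5.2, -4.6], [-4.3, -5.4], [-3.3, -6.1], [-2.2, -6.6], [-1.0, -6.9]] end psi -86.4
```

>>> {"method": "jog_arm", "body": {"series": [[[0.0024,0,0.03,0,0,0],[0,0,0.03,0,0,0],[0,0,0.01,0,0,0],[0,0,0,0,0,0]]]}}

```text
clock: 24.72
tool_pos: [0.57, 0.1269, 0.21]
tcp_rot: [[-0.172, 0.985, -0.001], [0.985, 0.172, -0.0], [-0.0, -0.001, -1.0]]
contact_force: [0.5, 0.2, 0.4]
finger_gap: 0.0453
grip_force: 0.0
```

>>> {"method": "jog_arm", "body": {"series": [[[0,0,0,0,0,0],[0,0,0,0,0,0],[0,0,0,0,0,0],[0,0,0,0,0,0],[0,0,0,0,0,0]]], "gripper": 0.008, "grip_force": 20}}

```text
clock: 25.35
tool_pos: [0.5702, 0.1285, 0.2115]
tcp_rot: [[-0.174, 0.985, 0.002], [0.985, 0.174, 0.0], [0.0, 0.002, -1.0]]
contact_force: [-3.6, -0.1, 6.2]
finger_gap: 0.0149
grip_force: 21.1
```

>>> {"method": "jog_arm", "body": {"series": [[[-0.006,-0.0036,0,0,0,0],[-0.0052,-0.0046,0,0,0,0],[-0.0043,-0.0054,0,0,0,0],[-0.0033,-0.0061,0,0,0,0],[0,0,0,0,0,0]]]}}

```text
clock: 25.98
tool_pos: [0.5541, 0.106, 0.2114]
tcp_rot: [[-0.173, 0.985, 0.002], [0.985, 0.173, 0.0], [-0.0, 0.002, -1.0]]
contact_force: [-1.9, -0.4, 6.5]
finger_gap: 0.0155
grip_force: 21.2
```

>>> {"method": "jog_arm", "body": {"series": [[[0,0,0,0,0,0],[0,0,0,0,0,0],[0,0,0,0,0,0],[0,0,-0.03,0,0,0],[0,0,-0.04,0,0,0],[0,0,0,0,0,0]]], "gripper": 0.045}}

```text
clock: 26.72
tool_pos: [0.5552, 0.1068, 0.2833]
tcp_rot: [[-0.174, 0.985, 0.006], [0.985, 0.174, 0.001], [0.0, 0.006, -1.0]]
contact_force: [0.3, 0.8, 0.6]
finger_gap: 0.0448
grip_force: 0.0
```

```bash
python3 -c "
from h import *
to(.5535,.0010,.0605)"
```

```text
clock 26.725 pos [0.55516585 0.10681672 0.28333544] tool delta [-0.10395351 -0.02128601  0.22270196]
tilt fix (tool rotvec deg) [ 3.27529393e-01 -8.51373180e-03  2.09904396e-20]
```

>>> {"method": "jog_arm", "body": {"series": [[[-0.035,-0.0072,0,0,0,0],[-0.035,-0.007,0,0,0,0],[-0.034,-0.007,0.03,0,0,0],[0,0,0.05,0,0,0],[0,0,0.05,0,0,0],[0,0,0.05,0,0,0],[0,0,0.04,0,0,0],[0,0,0,0,0,0],[0,0,0,0,0,0]]]}}

```text
clock: 27.85
tool_pos: [0.5517, 0.0003, 0.0613]
tcp_rot: [[-0.174, 0.985, 0.001], [0.985, 0.174, 0.0], [0.0, 0.001, -1.0]]
contact_force: [-0.2, -0.3, 0.9]
finger_gap: 0.0449
grip_force: 0.0
```

```bash
python3 -c "
from h import *
to(.5535,.0010,.0205)"
```

```text
clock 27.85 pos [5.51697982e-01 2.55322977e-04 6.12511932e-02] tool delta [0.00041754 0.00184966 0.04075372]
tilt fix (tool rotvec deg) [ 7.63079014e-02 -4.22197654e-03 -2.35557543e-22]
```

>>> {"method": "jog_arm", "body": {"series": [[[0,0.0019,0.025,0,0,0],[0,0,0.0155,0,0,0],[0,0,0,0,0,0],[0,0,0,0,0,0]]]}}

```text
clock: 28.35
tool_pos: [0.5535, 0.0005, 0.0206]
tcp_rot: [[-0.174, 0.985, 0.001], [0.985, 0.174, 0.0], [-0.0, 0.001, -1.0]]
contact_force: [-0.0, -0.3, 0.7]
finger_gap: 0.0448
grip_force: 0.0
```

>>> {"method": "jog_arm", "body": {"series": [[[0,0,0,0,0,0],[0,0,0,0,0,0],[0,0,0,0,0,0],[0,0,0,0,0,0],[0,0,-0.001,0,0,0],[0,0,0,0,0,0]]], "gripper": 0.01, "grip_force": 40}}

```text
clock: 29.1
tool_pos: [0.553, 0.0004, 0.0205]
tcp_rot: [[-0.173, 0.985, 0.0], [0.985, 0.173, 0.0], [0.0, 0.0, -1.0]]
contact_force: [2.0, 0.2, -1.5]
finger_gap: 0.0191
grip_force: 39.7
```

>>> {"method": "jog_arm", "body": {"series": [[[-0.001,0,0,0,0,0],[-0.001,0,0,0,0,0],[-0.001,0,0,0,0,0],[-0.001,0,0,0,0,0]]]}}

```text
clock: 29.6
tool_pos: [0.5532, -0.0004, 0.0205]
tcp_rot: [[-0.176, 0.984, -0.0], [0.984, 0.176, 0.003], [0.003, 0.0, -1.0]]
contact_force: [-0.8, 9.3, -0.6]
finger_gap: 0.0191
grip_force: 39.8
```

>>> {"method": "jog_arm", "body": {"series": [[[-0.001,0,0,0,0,0],[-0.001,0,0,0,0,0]]]}}

```text
clock: 29.85
tool_pos: [0.5535, -0.0021, 0.0205]
tcp_rot: [[-0.177, 0.984, -0.001], [0.984, 0.177, 0.003], [0.004, 0.0, -1.0]]
contact_force: [-1.6, 10.3, 0.5]
finger_gap: 0.0192
grip_force: 39.8
```

Drag is now about 9.8 N, so the nip is about 7–7.5 N, which is right. I'll draw the blade straight out and release it.

>>> {"method": "jog_arm", "body": {"series": [[[-0.004,0,0,0,0,0],[-0.006,0,0,0,0,0],[-0.008,0,0,0,0,0],[-0.008,0,0,0,0,0],[-0.008,0,0,0,0,0],[-0.008,0,0,0,0,0],[-0.008,0,0,0,0,0],[-0.008,0,0,0,0,0],[-0.008,0,0,0,0,0],[-0.008,0,0,0,0,0],[-0.008,0,0,0,0,0],[-0.008,0,0,0,0,0],[-0.008,0,0,0,0,0],[-0.004,0,0,0,0,0],[0,0,0,0,0,0]]]}}

```text
clock: 31.72
tool_pos: [0.5716, -0.1069, 0.0205]
tcp_rot: [[-0.173, 0.985, 0.0], [0.985, 0.173, -0.001], [-0.001, 0.0, -1.0]]
contact_force: [0.0, -1.7, -0.1]
finger_gap: 0.0193
grip_force: 39.8
```

>>> {"method": "jog_arm", "body": {"series": [[[0,0,0.0008,0,0,0],[0,0,0,0,0,0]]]}}

```text
clock: 31.98
tool_pos: [0.5717, -0.1068, 0.0205]
tcp_rot: [[-0.173, 0.985, 0.0], [0.985, 0.173, -0.001], [-0.001, 0.0, -1.0]]
contact_force: [-3.6, -2.1, 7.0]
finger_gap: 0.0192
grip_force: 40.8
```

>>> {"method": "jog_arm", "body": {"series": [[[0,0,0,0,0,0],[0,0,0,0,0,0],[0,0,0,0,0,0],[0,0,-0.02,0,0,0],[0,0,-0.03,0,0,0],[-0.025,0,-0.03,0,0,0],[-0.035,0,0,0,10,0],[-0.025,0,-0.005,0,10,0],[-0.01,0,-0.01,0,10,0],[0,0,0,0,10,0],[0,0,0,0,10,0],[0,0,0,0,0,0],[0,0,0,0,0,0]]], "gripper": 0.05}}

```text
clock: 33.6
tool_pos: [0.5896, -0.2022, 0.108]
tcp_rot: [[-0.115, 0.985, -0.131], [0.635, 0.174, 0.753], [0.764, 0.003, -0.645]]
contact_force: [-0.1, -0.2, 0.9]
finger_gap: 0.0498
grip_force: 0.0
```

Run:
```python
from h import *
s=snap('wrist','w8.png');t=snap('top','top8.png');to(0.57,-.2,.2)
o=np.zeros((480,800,3),np.uint8);o[:360,:480]=cv2.resize(s['pixels'],(480,360));o[:320,480:]=t['pixels'][120:440,130:450]
cv2.imwrite('pics/c8.png',o)
```

```text
clock 33.7 pos [ 0.58991869 -0.20154786  0.10962551] tool delta [ 0.07227186 -0.0189436  -0.05463165]
tilt fix (tool rotvec deg) [ 2.48333602e-01 -4.37177697e+01 -2.04328132e-16]
```

View pics/c8.png

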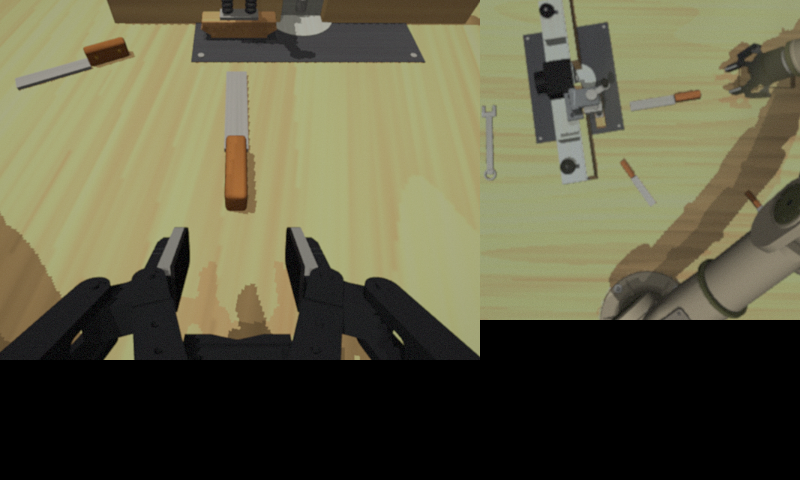

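The blade lies flat in front of the shoe, its tip at (236,72) and clear of the plate. The hand is free, so I'll hand in.

```bash
python3 -c "
from h import *
print(manip.sign_off())"
```

```text
the job is handed in; nothing more can be done
None
```

I set the shoe for 6 mm stock and handed the job in at about 34 s: the blade dragged at about 10 N (roughly a 7 N nip), then I drew it out and left it lying flat on the bench in front of the shoe, tip about 80 mm short of it; the hand-in call returned no verdict.

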